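# Tip the spatula up out of its rocking rest and lay it on the mat

### The job

Press the red tab of the rocking rest all the way down, so that the spatula's blue handle tips up clear of the rest's cheeks with the spatula still lying in place and the rest left tipped. Then take the spatula out, set it down gently (no dropping) on the grey mat, flat, the same way up and with both ends wholly on the mat, and finally press the black end of the empty rest back down until the rocker is level again. Leave everything else on the table where it is.

Things in the scene. Friction and masses are not known exactly. Their poses are not given: they have to be found in the camera images.
- rest: Grey fixed base of the tip-up rest. Origin on the table right under the rocker's hinge; x towards the black pad end, z up. Foot x -60 to +115, 90 wide, 12 mm high. Hinge along y, 70 mm up, between uprights at x +-15, y +-26 to 34, 85 mm high. Cheeks x 17 to 112, y +-15 to 23, 85 mm high, flank the handle so fingers cannot get beside it while the rocker is level.
- rocker_arm (a joint): Tilt of the aluminium rocker: 0 = level (the start), grows as the red tab goes down and the black pad end rises, to a hard stop at 0.42 rad. A stiff friction hinge: it stays where it is left. 3 to 5 N pressed slowly on tab or pad moves it, either way (a force stop below about 8 N halts short of the end of travel).
- tab (a point): Centre of the top of the red plastic tab (45 mm long, 50 wide, 10 thick) at one end of the rocker, 108 mm from the hinge line and 7 mm above it: 77 mm above the table when level, about 32 mm at full tilt. Moves and turns with the rocker: x along the rocker towards the black pad, z up out of its deck.
- pad (a point): Centre of the top of the black plastic pad (34 mm long, 44 wide) at the other end of the rocker, 135 mm from the hinge line and 20 mm above it: 90 mm above the table when level, about 143 mm at full tilt. Moves and turns with the rocker.
- seat (a point): Point on the rocker's deck, 15 mm to the pad's side of the hinge and 3 mm above it, where the spatula's origin lies at the start within 4 mm. Turns with the rocker. Deck 42 mm wide with low side lips at the blade, only 18 mm wide under the 22 mm handle, so fingers pass it. A stop at the red tab keeps the tipped spatula from sliding off.
- spatula: Spatula 170 mm long, about 90 g, lying in the rocker, handle towards the black pad. Origin: mid-length on its flat underside; x from blade to handle, z up. Steel blade x -85 to -2 mm, 30 wide, 3 thick. Blue handle x -1 to +85, 22 wide, 18 high. Balance point 5 to 10 mm to the blade's side of the origin. Good grasp: across the handle at x 40 to 60, once tipped up.
- blade_end (a point): Middle of the spatula's blade end, on the underside.
- handle_end (a point): Middle of the spatula's handle end, on the underside.
- mat: Grey silicone parts mat, fixed, 250 x 130 x 3 mm. Origin at the centre of its underside; x along its length, y across. The spatula may point either way along it.
- cup: Frosted plastic cup standing on the table, 72 mm across the rim, 95 mm high. Bystander. Origin at the centre of its base.
- scriber: Aluminium scribing tool lying between the rest and the mat, 145 mm long, 11 mm thick. Bystander.
- file_handle: Red plastic file handle lying on the table beyond the work area, 115 mm long, 28 mm wide, 24 mm high. Bystander.
- jar: Lidded jar, 60 mm across, 90 mm high. Bystander.
- tape: Yellow roll of tape lying flat, 90 mm across, 24 mm high. Bystander.
- tin: Tin with a green label, 66 mm across, 100 mm high. Bystander.
Mind the look-alikes: they are no part of the job. What is shaped like the spatula but turquoise is not meant.

How it is judged:
By the outcome, as a careful person would: the job done as asked, in the order asked, and still so for the second after the job is handed in, with the robot touching nothing.
It also fails if it takes over 62 s, if anything falls off the work surface, if the arm or the gripper's body presses on something with over 40 N, if the wrist force passes 120 N, or if a joint passes its speed limit or range.

### The arm

A 6-joint arm with a two-finger parallel gripper is mounted at the origin on the work surface. World frame = base frame: x ahead of the robot, y to its left, z up, the work surface at z = 0. Lengths are in m, angles in degrees, forces in N, time in s.
With the tool pointing down it reaches from about 0.25 to 0.725 m from the base axis. Payload 9.7 kg.
Tool frame: the origin (TCP) lies on the centre line of the jaws, within the pads' length; the fingertips stand 19 mm ahead of it and the grasp point (between the pads) is the TCP; z points along the fingers, y is the direction in which the jaws open and shut (so a half turn about z gives the same grasp; the last joint's range is limited). The gripper opens to 85 mm and grips with 20 to 120 N. Pads are 22 mm wide; open, the fingers measure 114 mm over their backs; the gripper's body (76 mm by 85 mm) begins 54 mm behind the grasp point. The pads swing forward as they close: fully open they stand 13 mm farther back than shut.
Start: joints at [64.572, 4.979, 10.078, 95.1, 0, 90], TCP at [0.236, 0.497, 0.25] pointing down, gripper open.
Joint ranges: [-179.16, 179.16], [-48.56, 103.87], [-65.8, 70.77], [-126.05, 130.52], [-82.76, 87.17], [-180, 180]. Speed limits (degrees/s): [127.2, 127.2, 147.25, 180, 180, 180].

### API

Orientations are given as [roll, pitch, yaw] about the fixed x, y, z axes, in that order (R = Rz(yaw) Ry(pitch) Rx(roll)).
In Python, from workcell import bot, viewer, job gives the robot as it stands.
- The arm moves only by the tool play_rows, never from a script. Its argument "commands" is a list of rows, each an object of numbers: "tx", "ty", "tz": the shift along the tool's x, y, z in cm; "ax", "ay", "az": the turn, a rotation vector about the tool's x, y, z in rad. A call has 1 to 20 rows; each row is the pose to reach, as a shift and turn from the pose commanded when the call began, along the tool's axes at that moment; what a row does not reach only later rows make up. A row lasts 1/10 s, in which the tool goes at most 50 mm and 8.59 degrees, less where a joint would pass 70% of its speed; a pose out of reach is approached as far as the arm can. A call with a gripper value outside its range is refused whole. "grip" is the finger opening in cm, from 0 to 8.54, set as the call begins (left out, the last holds). The fingers move at their own pace and stop on an object; "newtons" is the grip in N (left out, the last holds). Time passes only in rows, so rows that repeat a pose let the fingers close. It gives the time, the measured TCP pose, the force and the opening at its end, in the units of the state.
- bot.get_obs(): the state, without advancing time (a new reading comes with each control period).
- viewer.camera(name): name is "scene" or "top" or "wrist"; returns a dict with "pixels" (384x512x3 uint8, red, green, blue), "depth" (384x512 float32, m along the optical axis (not along the pixel's ray), 0 where there is no reading), "fx", "fy", "cx", "cy" (pixels), "rvec" (rotation vector, rad) and "tvec" (3), from world to camera coordinates, as OpenCV has them; the wrist camera has in their place "tool_from_camera" (4x4, takes a point from camera to tool coordinates, whose origin is the TCP and whose axes are the flange's). Camera axes: x right, y down, z forward; pixel columns grow to the right and rows downward; lengths in m; the calibration is good to about 2 mm. The wrist camera is an equidistant fisheye: a pixel r from the principal point sees the ray r / f radians off the axis. A picture is of the moment at which its call begins: read the wrist's pose just before it.
- job.job_done(): hands the job in, once; it reports no verdict.
The state is a dict: "time": time; "q": joint angles; "qd": joint speeds; "joint_efforts": joint torques, N m; "ee_pos": TCP position; "tcp_rot": TCP orientation; "wrist_force": force on the tool from outside, world axes, zero at the start; "torque": the same for the moment, N m; "opening": finger opening in m.
Only numpy, scipy, OpenCV 4.12 (cv2) and the standard library are available. Lean on these libraries where they do the work, as an engineer would, in place of code of your own. Each camera call takes 0.05 s, during which the arm holds its last target.

## Working session

There is one attempt and no reset: what is moved stays moved. The work goes in short steps, Python scripts to look and compute and a tool call to move; the robot and the scene stay as the last step left them, time stands still between calls to the robot, and variables do not carry over. Pictures are saved under pics/ and viewed, and the job is handed in when it is done.

Besides the shell and the picture viewer there is one more tool, called as a command line: name --argument value ..., lists and objects as JSON in quotes. play_rows: Moves the arm, as the interface text tells. Its arguments: {"type":"object","properties":{"commands":{"type":"array"},"grip":{"type":"number"},"newtons":{"type":"number"}},"required":["commands"]}

```bash
mkdir -p pics; ls
cat > h.py <<'E'
import numpy as np, cv2
from scipy.spatial.transform import Rotation as R
from workcell import bot, viewer, job
def shot(n,f):
    c=viewer.camera(n); cv2.imwrite('pics/'+f,c['pixels'][:,:,::-1]); np.savez('pics/'+f+'.npz',**c); return c
def pts(c):
    d=c['depth']; v,u=np.mgrid[:384,:512]
    P=np.stack([(u-c['cx'])/c['fx']*d,(v-c['cy'])/c['fy']*d,d],-1)
    M=R.from_rotvec(np.ravel(c['rvec'])).as_matrix()
    return (P-np.ravel(c['tvec']))@M
E
python3 - <<'E'
from h import *
a=shot('top','top1.png'); b=shot('scene','sc1.png')
o=bot.get_obs(); print(o['ee_pos'],o['tcp_rot'],o['wrist_force'],o['time'])
for c in(a,b):
    M=R.from_rotvec(np.ravel(c['rvec'])).as_matrix(); print(c['fx'],-M.T@np.ravel(c['tvec']),M.T[:,2], (c['depth']>0).mean())
E
```

```text
pics
[0.23606432 0.49655223 0.24962276] [-1.79929013e+02  5.75517869e-04  1.54573143e+02] [-0.27923051 -0.21669241 -0.62418298] 0.1
435.7391992692777 [ 0.35753627 -0.0052662   1.15057635] [ 0.17029266  0.01618158 -0.98526066] 0.9961751302083334
477.8645572152697 [1.04347309 0.19638315 0.94726114] [-0.51484248 -0.1965261  -0.83445474] 0.9960072835286459
```

View pics/top1.png

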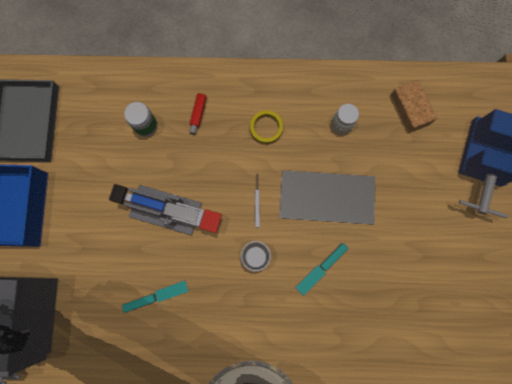

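View pics/sc1.png

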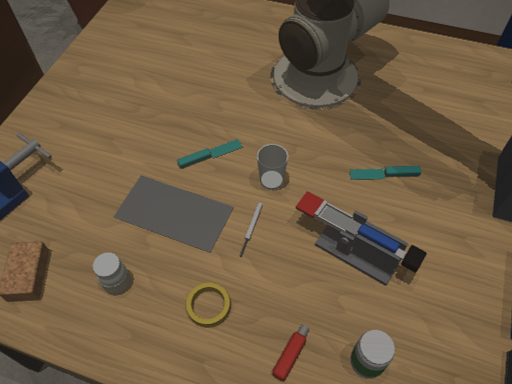

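The top view shows the rest with the red tab at (210,221), the blue handle at (148,203) and the black pad at (119,194). The mat is at (328,197), the scriber at (257,200) and the cup at (256,256). There are three spatula shapes: blue at (165,207) in the rest, and turquoise at (155,297) and (322,268). Only the blue one lies in the rocker, so that's the one meant. I'll confirm it in a crop and measure.

Run:
```python
from h import *
for f in('top1','sc1'):
    c=dict(np.load(f'pics/{f}.png.npz')); P=pts(c); hsv=cv2.cvtColor(c['pixels'],cv2.COLOR_RGB2HSV); H,S,V=[hsv[...,i].astype(int) for i in range(3)]
    X,Y,Z=P[...,0],P[...,1],P[...,2]
    near=(X>.2)&(X<.65)&(Y>.0)&(Y<.5)
    masks=dict(tab=((H<8)|(H>172))&(S>150)&(V>90),blue=(H>105)&(H<130)&(S>130),black=(V<45)&(Z>.07)&(Z<.12),
      alu=(S<60)&(V>120)&(Z>.05)&(Z<.11),mat=(S<60)&(V<140)&(Z<.012)&(Z>-.01), high=(Z>.02)&(Z<.13))
    for k,m in masks.items():
        if k=='mat': m=m&(X>.3)&(X<.65)&(Y<.05)&(Y>-.4)
        elif k=='high': m=m&(X>.25)&(X<.6)&(Y<.15)&(Y>-.3)
        else: m=m&near
        n,l,st,ce=cv2.connectedComponentsWithStats(m.astype(np.uint8))
        for i in range(1,n):
            if st[i,4]>40:
                q=P[l==i]; z=np.median(q[:,2]); 
                r=cv2.minAreaRect((q[:,:2]*1000).astype(np.float32))
                print(f,k,ce[i].round(),st[i,4],'med',np.median(q,0).round(4),'rect',np.round(r[0],1),np.round(r[1],1),round(r[2],1),'z5-95',np.percentile(q[:,2],[5,95]).round(3))
for f,(a,b,cc,d) in dict(top1=(170,245,100,230),sc1=(185,290,285,435)).items():
    im=cv2.imread(f'pics/{f}.png')[a:b,cc:d]; cv2.imwrite(f'pics/{f}c.png',cv2.resize(im,None,fx=5,fy=5,interpolation=cv2.INTER_CUBIC))
```

```text
top1 tab [210. 221.] 344 med [0.4692 0.1092 0.0773] rect [470.  109.7] [44.9 48.6] 75.4 z5-95 [0.074 0.081]
top1 blue [147. 202.] 279 med [0.5117 0.2652 0.0911] rect [512.2 264.5] [82.2 21.5] 74.8 z5-95 [0.088 0.094]
top1 black [118. 194.] 184 med [0.5299 0.3391 0.0903] rect [530.6 340.1] [31.5 38.9] 74.6 z5-95 [0.085 0.093]
top1 alu [185. 213.] 553 med [0.4881 0.1729 0.0769] rect [488.6 177.7] [96.1 41.3] 75.6 z5-95 [0.073 0.084]
top1 mat [327. 197.] 4440 med [ 0.5482 -0.1917  0.0037] rect [ 549.3 -191.9] [249.1 129.3] 87.4 z5-95 [0.    0.007]
top1 high [207. 219.] 506 med [0.4734 0.1169 0.0774] rect [473.2 120.2] [68.3 50. ] 76.1 z5-95 [0.073 0.084]
top1 high [256. 255.] 345 med [ 0.392  -0.0051  0.0775] rect [387.2  -4.6] [68.9 69.6] 1.5 z5-95 [0.027 0.098]
sc1 tab [309. 203.] 363 med [0.4726 0.1112 0.0765] rect [446.3 113.5] [ 47.2 105.6] 85.0 z5-95 [0.074 0.079]
sc1 blue [379. 237.] 404 med [0.5155 0.2691 0.0902] rect [511.6 268.8] [83.6 29.1] 74.9 z5-95 [0.086 0.093]
sc1 black [378. 251.] 153 med [0.5391 0.2748 0.0773] rect [537.9 270.9] [92.7  4.7] 75.8 z5-95 [0.071 0.084]
sc1
[... 277 characters left out ...]
.9] [38.6 78.3] 18.2 z5-95 [0.078 0.086]
sc1 alu [329. 219.] 62 med [0.502  0.1529 0.0775] rect [499.1 163.7] [67.6 31.9] 48.7 z5-95 [0.072 0.082]
sc1 alu [400. 253.] 59 med [0.5269 0.319  0.0721] rect [524.  319.8] [16.6 23.2] 72.6 z5-95 [0.07  0.075]
sc1 mat [174. 213.] 4947 med [ 0.5527 -0.1856  0.0023] rect [ 549.6 -190.1] [250.6 132.6] 87.2 z5-95 [-0.001  0.005]
sc1 mat [250. 231.] 81 med [ 0.552  -0.      0.0064] rect [537.9  -0.8] [  9.5 139.3] 86.6 z5-95 [0.001 0.01 ]
sc1 high [271. 164.] 1036 med [ 0.3817 -0.0032  0.0664] rect [388.7  -3.2] [72.6 70.4] 34.0 z5-95 [0.027 0.094]
sc1 high [312. 206.] 590 med [0.479  0.1194 0.0763] rect [475.6 122.2] [67.9 51.5] 74.4 z5-95 [0.071 0.083]
```

View pics/top1c.png

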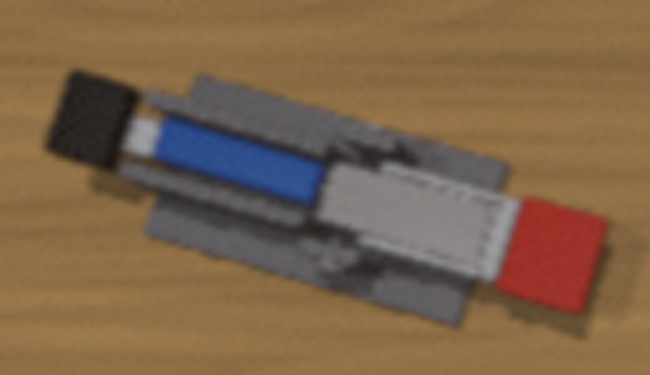

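View pics/sc1c.png

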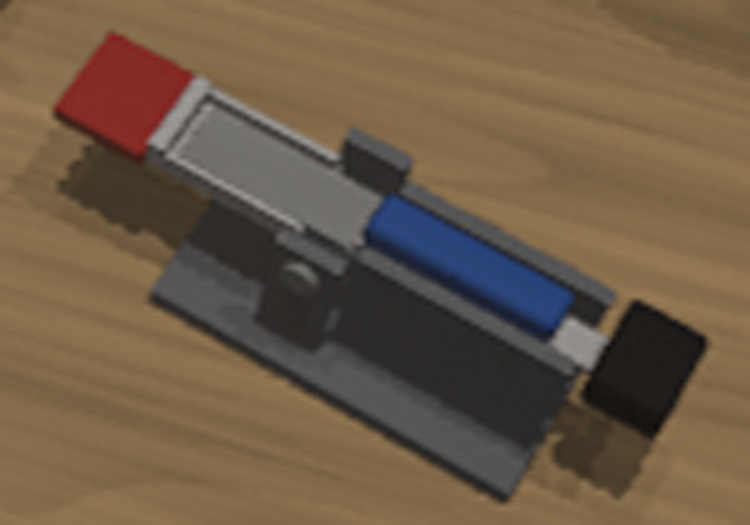

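The crop confirms that the blue-handled spatula lies in the rocker between the cheeks, with the red tab at the lower right and the black pad at the upper left. The sizes fit: tab to pad is 239 mm (243 expected), heights are 77, 91 and 90 mm, and the mat is 250×130. The rest's yaw is about 75° and the hinge is at about (0.4975, 0.212).

```bash
cat >> h.py <<'E'
HG=np.array([.4974,.212,0]); A=np.radians(75.1); U=np.array([np.cos(A),np.sin(A),0]); 
def rest(x,z,th=0):  # rocker coords (m rel hinge) -> world
    return HG+U*(x*np.cos(th)-z*np.sin(th))+np.array([0,0,.07+x*np.sin(th)+z*np.cos(th)])
def toolR(yaw,tilt=0): # tool x along direction yaw, tilted up by tilt
    return R.from_euler('xyz',[180,-np.degrees(tilt),yaw],degrees=True)
def delta(p,Rt,o=None):
    o=o or bot.get_obs(); R0=R.from_euler('xyz',o['tcp_rot'],degrees=True)
    d=R0.inv().apply(np.array(p)-o['ee_pos'])*100; w=(R0.inv()*Rt).as_rotvec()
    print('tx %.2f ty %.2f tz %.2f  ax %.3f ay %.3f az %.3f'%(*d,*w))
def st():
    o=bot.get_obs(); print('t',round(o['time'],2),np.round(o['ee_pos'],4),np.round(o['tcp_rot'],1),'F',np.round(o['wrist_force'],1),'op',round(o['opening'],4),'q',np.round(o['q'],0)); return o
E
python3 - <<'E'
from h import *
st(); T=rest(-.108,.007); print(T,rest(-.108,.007,.42),rest(.135,.02),toolR(75,.42).as_matrix()[:,2], toolR(75,.42).as_matrix()[:,0])
delta(T+[0,0,.06],toolR(75.1)); delta(T+[0,0,.025],toolR(75.1))
E
```

```text
t 0.1 [0.2361 0.4966 0.2496] [-179.9    0.   154.6] F [-0.3 -0.2 -0.6] op 0.0854 q [65.  5. 10. 95. -0. 90.]
[0.46962966 0.10763138 0.077     ] [0.47130927 0.11394382 0.03235349] [0.53211293 0.34246077 0.09      ] [ 0.10553617  0.39386635 -0.91308894] [0.23632481 0.88197619 0.40776045]
tx -37.79 ty -25.08 tz 11.29  ax -0.001 ay 0.001 az 1.387
tx -37.79 ty -25.08 tz 14.79  ax -0.001 ay 0.001 az 1.387
```

play_rows --commands '[{"tx": -19, "ty": -12.5, "tz": 2, "az": 0.7}, {"tx": -19, "ty": -12.5, "tz": 2, "az": 0.7}, {"tx": -37.8, "ty": -25.1, "tz": 4, "az": 1.387}, {"tx": -37.8, "ty": -25.1, "tz": 4, "az": 1.387}, {"tx": -37.8, "ty": -25.1, "tz": 4, "az": 1.387}, {"tx": -37.8, "ty": -25.1, "tz": 4, "az": 1.387}, {"tx": -37.8, "ty": -25.1, "tz": 4, "az": 1.387}, {"tx": -37.8, "ty": -25.1, "tz": 4, "az": 1.387}, {"tx": -37.8, "ty": -25.1, "tz": 4, "az": 1.387}, {"tx": -37.8, "ty": -25.1, "tz": 4, "az": 1.387}, {"tx": -37.8, "ty": -25.1, "tz": 10, "az": 1.387}, {"tx": -37.8, "ty": -25.1, "tz": 11.3, "az": 1.387}, {"tx": -37.8, "ty": -25.1, "tz": 11.3, "az": 1.387}, {"tx": -37.8, "ty": -25.1, "tz": 11.3, "az": 1.387}]' --grip 0 --newtons 40

```text
invalid input at $.commands[0]: expected keys tx, ty, tz, ax, ay, az
```

Run:
```python
from h import *
st(); delta(rest(-.108,.007)+[0,0,.022],toolR(75.1)); shot('scene','sc2.png')
```

```text
t 0.1 [0.2361 0.4966 0.2496] [-179.9    0.   154.6] F [-0.3 -0.2 -0.6] op 0.0854 q [65.  5. 10. 95. -0. 90.]
tx -37.79 ty -25.08 tz 15.09  ax -0.001 ay 0.001 az 1.387
```

View pics/sc2.png

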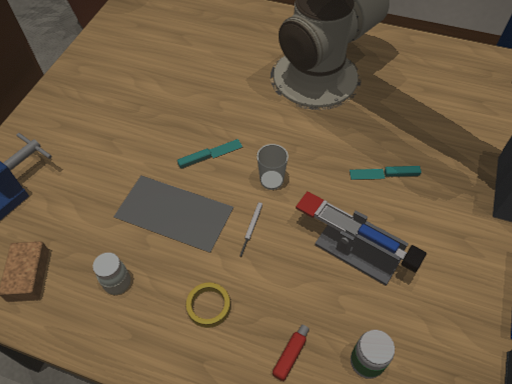

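The scene hasn't changed because the call was refused: every row needs all six keys.

play_rows --commands '[{"tx": -19, "ty": -12.5, "tz": 2, "ax": 0, "ay": 0, "az": 0.7}, {"tx": -19, "ty": -12.5, "tz": 2, "ax": 0, "ay": 0, "az": 0.7}, {"tx": -37.8, "ty": -25.1, "tz": 4, "ax": 0, "ay": 0, "az": 1.387}, {"tx": -37.8, "ty": -25.1, "tz": 4, "ax": 0, "ay": 0, "az": 1.387}, {"tx": -37.8, "ty": -25.1, "tz": 4, "ax": 0, "ay": 0, "az": 1.387}, {"tx": -37.8, "ty": -25.1, "tz": 4, "ax": 0, "ay": 0, "az": 1.387}, {"tx": -37.8, "ty": -25.1, "tz": 4, "ax": 0, "ay": 0, "az": 1.387}, {"tx": -37.8, "ty": -25.1, "tz": 4, "ax": 0, "ay": 0, "az": 1.387}, {"tx": -37.8, "ty": -25.1, "tz": 4, "ax": 0, "ay": 0, "az": 1.387}, {"tx": -37.8, "ty": -25.1, "tz": 4, "ax": 0, "ay": 0, "az": 1.387}, {"tx": -37.8, "ty": -25.1, "tz": 8, "ax": 0, "ay": 0, "az": 1.387}, {"tx": -37.8, "ty": -25.1, "tz": 11.3, "ax": 0, "ay": 0, "az": 1.387}, {"tx": -37.8, "ty": -25.1, "tz": 11.3, "ax": 0, "ay": 0, "az": 1.387}, {"tx": -37.8, "ty": -25.1, "tz": 11.3, "ax": 0, "ay": 0, "az": 1.387}]' --grip 0 --newtons 40

```text
time: 1.55
ee_pos: [0.4694, 0.108, 0.1378]
tcp_rot: [-180.0, 0.0, 75.1]
wrist_force: [0.5, 0.4, 0.8]
opening: -0.0002
```

Run:
```python
from h import *
st(); delta(rest(-.108,.007)+[0,0,.022],toolR(75.1)); shot('scene','sc3.png')
```

```text
t 1.55 [0.4694 0.108  0.1378] [-180.     0.    75.1] F [0.5 0.4 0.8] op -0.0002 q [ 13.  -5. -12.  83.   0. 118.]
tx -0.03 ty 0.04 tz 3.88  ax -0.001 ay 0.000 az 0.001
```

View pics/sc3.png

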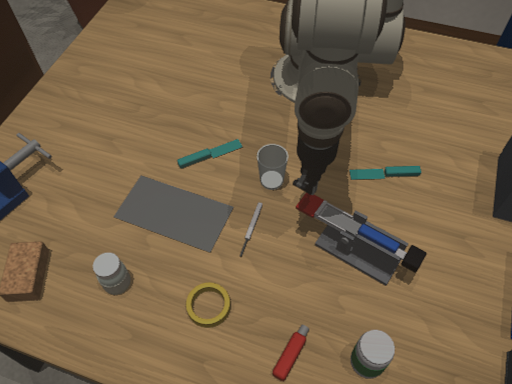

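The fingertips are right above the tab, at about (307,190). Next I press slowly along the tab's arc.

play_rows --commands '[{"tx": 0, "ty": 0, "tz": 2, "ax": 0, "ay": 0, "az": 0}, {"tx": 0, "ty": 0, "tz": 3.5, "ax": 0, "ay": 0, "az": 0}, {"tx": 0, "ty": 0, "tz": 3.8, "ax": 0, "ay": 0, "az": 0}, {"tx": 0, "ty": 0, "tz": 4.1, "ax": 0, "ay": 0, "az": 0}, {"tx": 0, "ty": 0, "tz": 4.4, "ax": 0, "ay": 0, "az": 0}, {"tx": 0, "ty": 0, "tz": 4.7, "ax": 0, "ay": 0, "az": 0}, {"tx": 0.05, "ty": 0, "tz": 5.0, "ax": 0, "ay": 0, "az": 0}, {"tx": 0.05, "ty": 0, "tz": 5.3, "ax": 0, "ay": 0, "az": 0}, {"tx": 0.1, "ty": 0, "tz": 5.6, "ax": 0, "ay": 0, "az": 0}, {"tx": 0.15, "ty": 0, "tz": 5.9, "ax": 0, "ay": 0, "az": 0}, {"tx": 0.2, "ty": 0, "tz": 6.2, "ax": 0, "ay": 0, "az": 0}, {"tx": 0.25, "ty": 0, "tz": 6.5, "ax": 0, "ay": 0, "az": 0}, {"tx": 0.3, "ty": 0, "tz": 6.8, "ax": 0, "ay": 0, "az": 0}, {"tx": 0.35, "ty": 0, "tz": 7.1, "ax": 0, "ay": 0, "az": 0}, {"tx": 0.4, "ty": 0, "tz": 7.4, "ax": 0, "ay": 0, "az": 0}, {"tx": 0.45, "ty": 0, "tz": 7.6, "ax": 0, "ay": 0, "az": 0}, {"tx": 0.45, "ty": 0, "tz": 7.6, "ax": 0, "ay": 0, "az": 0}]'

```text
time: 3.3
ee_pos: [0.4709, 0.1124, 0.061]
tcp_rot: [-180.0, -0.0, 75.1]
wrist_force: [0.8, 0.1, -0.7]
opening: -0.0
```

Run:
```python
from h import *
st(); c=shot('scene','sc4.png')
im=cv2.imread('pics/sc4.png')[150:300,260:460]; cv2.imwrite('pics/sc4c.png',cv2.resize(im,None,fx=4,fy=4))
```

```text
t 3.3 [0.4709 0.1124 0.061 ] [-180.    -0.    75.1] F [ 0.8  0.1 -0.7] op -0.0 q [ 13.  -3. -19.  74.   0. 118.]
```

View pics/sc4c.png

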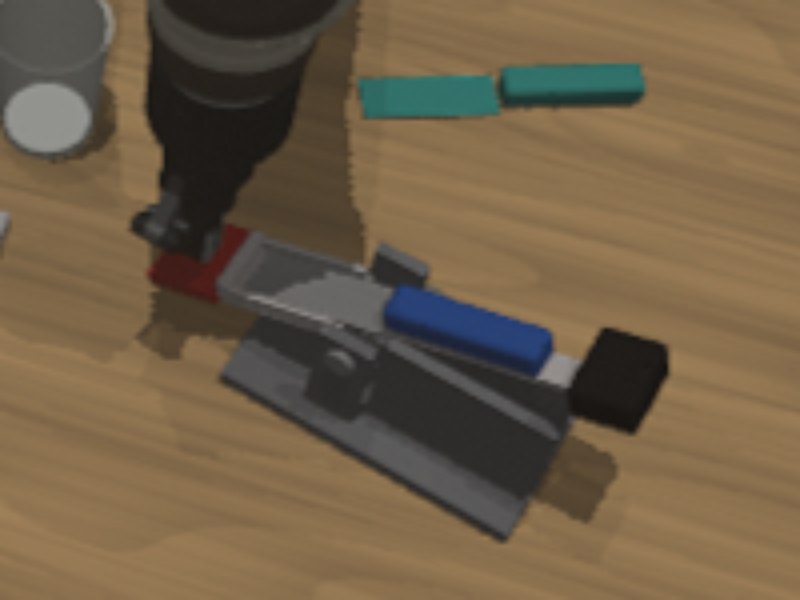

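The rocker has tipped well, the handle (in the enlarged crop at about (465,325)) is rising above the cheeks, and the spatula is in place. I'll press on towards the stop in short moves.

play_rows --commands '[{"tx": 0, "ty": 0, "tz": 0.2, "ax": 0, "ay": 0, "az": 0}, {"tx": 0.05, "ty": 0, "tz": 0.4, "ax": 0, "ay": 0, "az": 0}, {"tx": 0.1, "ty": 0, "tz": 0.55, "ax": 0, "ay": 0, "az": 0}]'

```text
time: 3.65
ee_pos: [0.4712, 0.1133, 0.0558]
tcp_rot: [-180.0, -0.0, 75.1]
wrist_force: [-0.8, 1.2, 3.2]
opening: 0.0002
```

play_rows --commands '[{"tx": 0, "ty": 0, "tz": 0.1, "ax": 0, "ay": 0, "az": 0}, {"tx": 0, "ty": 0, "tz": 0.2, "ax": 0, "ay": 0, "az": 0}]'

```text
time: 3.85
ee_pos: [0.4712, 0.1131, 0.0537]
tcp_rot: [180.0, -0.0, 75.1]
wrist_force: [0.5, 0.7, 3.6]
opening: 0.0001
```

play_rows --commands '[{"tx": 0, "ty": 0, "tz": 0.1, "ax": 0, "ay": 0, "az": 0}, {"tx": 0, "ty": 0, "tz": 0.2, "ax": 0, "ay": 0, "az": 0}]'

```text
time: 4.05
ee_pos: [0.4715, 0.1132, 0.0532]
tcp_rot: [179.9, -0.1, 75.1]
wrist_force: [-6.8, 0.1, 23.3]
opening: 0.0001
```

play_rows --commands '[{"tx": 0, "ty": 0, "tz": 0.1, "ax": 0, "ay": 0, "az": 0}, {"tx": 0, "ty": 0, "tz": 0.1, "ax": 0, "ay": 0, "az": 0}]'

```text
time: 4.25
ee_pos: [0.4715, 0.1132, 0.0531]
tcp_rot: [179.9, -0.1, 75.1]
wrist_force: [-7.6, -0.9, 24.3]
opening: -0.0
```

The rocker is on its stop: 24 N with no further travel. I'll back off and look.

play_rows --commands '[{"tx": 0, "ty": 0, "tz": -0.3, "ax": 0, "ay": 0, "az": 0}, {"tx": -0.5, "ty": 0, "tz": -1.5, "ax": 0, "ay": 0, "az": 0}, {"tx": -1.5, "ty": 0, "tz": -5, "ax": 0, "ay": 0, "az": 0}, {"tx": -1.5, "ty": 0, "tz": -9, "ax": 0, "ay": 0, "az": 0}, {"tx": -1.5, "ty": 0, "tz": -13, "ax": 0, "ay": 0, "az": 0}, {"tx": -1.5, "ty": 0, "tz": -15, "ax": 0, "ay": 0, "az": 0}, {"tx": -1.5, "ty": 0, "tz": -15, "ax": 0, "ay": 0, "az": 0}]' --grip 5

```text
time: 4.95
ee_pos: [0.4682, 0.0984, 0.2042]
tcp_rot: [179.8, -0.1, 75.1]
wrist_force: [0.5, -0.3, -0.1]
opening: 0.0501
```

Run:
```python
from h import *
st()
for n in('scene','top'):
    c=shot(n,n+'5.png'); P=pts(c); hsv=cv2.cvtColor(c['pixels'],cv2.COLOR_RGB2HSV); H,S,V=[hsv[...,i].astype(int) for i in range(3)]
    X,Y,Z=P[...,0],P[...,1],P[...,2]; near=(X>.4)&(X<.65)&(Y>.0)&(Y<.5)
    for k,m in dict(blue=(H>105)&(H<130)&(S>130),black=(V<45)&(Z>.11)&(Z<.17),tab=((H<8)|(H>172))&(S>150)&(V>60)).items():
        m=m&near; nn,l,s,ce=cv2.connectedComponentsWithStats(m.astype(np.uint8))
        if nn<2: continue
        i=1+np.argmax(s[1:,4]); q=P[l==i]-HG; a=q@U; b=q@np.array([-U[1],U[0],0])
        top=q[:,2]>np.percentile(q[:,2],0)
        print(n,k,ce[i],s[i,4],'along',np.percentile(a,[2,50,98]).round(4),'lat',np.percentile(b,[2,50,98]).round(4),'z',np.percentile(q[:,2],[2,50,98]).round(4),'slope',np.polyfit(a,q[:,2],1).round(3))
for th in(.40,.42): print([ (rest(x,.021,th)-HG)@U for x in(.014,.1)],[rest(x,.021,th)[2] for x in (.014,.1)])
im=cv2.imread('pics/scene5.png')[150:300,260:460]; cv2.imwrite('pics/sc5c.png',cv2.resize(im,None,fx=4,fy=4))
```

```text
t 4.95 [0.4682 0.0984 0.2042] [ 1.798e+02 -1.000e-01  7.510e+01] F [ 0.5 -0.3 -0.1] op 0.0501 q [ 12.  -6.  -6.  90.  -0. 117.]
scene blue [376.58648649 229.64054054] 370 along [0.0106 0.0499 0.0867] lat [-0.013  -0.004   0.0075] z [0.096  0.1137 0.1276] slope [0.405 0.093]
scene black [413.18568233 241.58612975] 447 along [0.105  0.1216 0.1386] lat [-0.0243 -0.0074  0.0175] z [0.1265 0.1421 0.1494] slope [0.202 0.117]
scene tab [309.51798561 215.84892086] 278 along [-0.1149 -0.0971 -0.0779] lat [-0.0265 -0.005   0.022 ] z [0.0233 0.0326 0.0411] slope [0.436 0.075]
top black [117.19444444 191.81481481] 216 along [0.1018 0.1161 0.1289] lat [-0.0177  0.001   0.0195] z [0.1373 0.1442 0.151 ] slope [0.429 0.095]
[np.float64(0.004717068727558719), np.float64(0.08392831421180684)] [np.float64(0.0947941376663817), np.float64(0.12828411510492566)]
[np.float64(0.004220275650121336), np.float64(0.08274592451697983)] [np.float64(0.09488351408939247), np.float64(0.1299509130525155)]
```

View pics/sc5c.png

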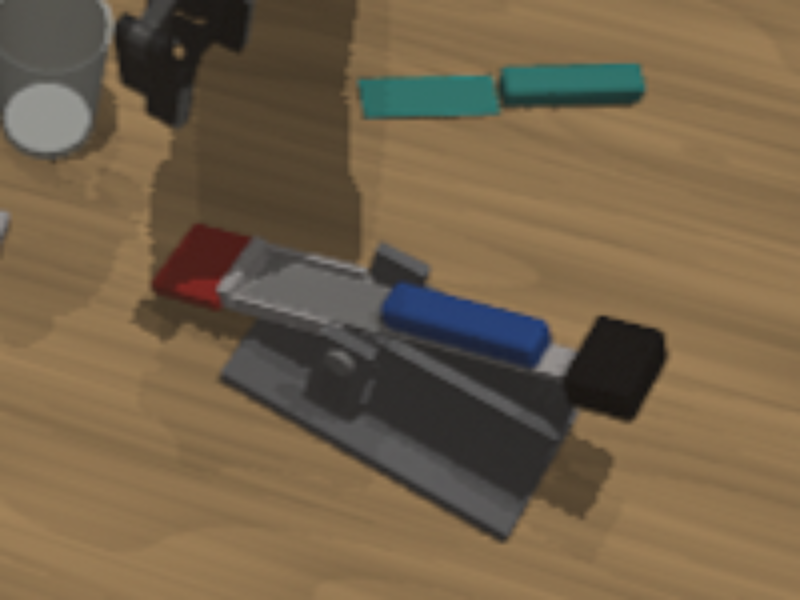

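The tilt reads about 0.41 rad, the handle is clear above the cheeks, and the spatula is still seated on the rocker. Next comes the tilted grasp.

Run:
```python
from h import *
o=st(); Rt=toolR(75.1,.415)
for h in(.085,.0235): print(rest(.062,h,.415)); delta(rest(.062,h,.415),Rt)
```

```text
t 5.05 [0.4672 0.0983 0.2006] [-180.     0.    75.1] F [0.6 0.4 0.2] op 0.0499 q [ 12.  -6.  -6.  90.  -0. 117.]
[0.50317676 0.23371067 0.17278266]
tx 14.01 ty -0.01 tz 2.78  ax -0.000 ay 0.415 az -0.000
[0.50955267 0.25767311 0.11650301]
tx 16.49 ty -0.01 tz 8.41  ax -0.000 ay 0.415 az -0.000
```

play_rows --commands '[{"tx": 5, "ty": 0, "tz": 0, "ax": 0, "ay": 0.13, "az": 0}, {"tx": 10, "ty": 0, "tz": 1, "ax": 0, "ay": 0.27, "az": 0}, {"tx": 14, "ty": 0, "tz": 2, "ax": 0, "ay": 0.415, "az": 0}, {"tx": 14, "ty": 0, "tz": 2.8, "ax": 0, "ay": 0.415, "az": 0}, {"tx": 14, "ty": 0, "tz": 2.8, "ax": 0, "ay": 0.415, "az": 0}, {"tx": 14, "ty": 0, "tz": 2.8, "ax": 0, "ay": 0.415, "az": 0}]'

```text
time: 5.65
ee_pos: [0.5029, 0.2331, 0.1723]
tcp_rot: [-179.9, -23.6, 75.1]
wrist_force: [-0.5, 0.5, -0.1]
opening: 0.0498
```

Run:
```python
from h import *
o=st(); Rt=toolR(75.1,.415)
delta(rest(.062,.0235,.415),Rt,o)
c=shot('wrist','w6.png'); print(c['fx'],c['cx'],c['cy'],np.round(c['tool_from_camera'],3))
```

```text
t 5.65 [0.5029 0.2331 0.1723] [-179.9  -23.6   75.1] F [-0.5  0.5 -0.1] op 0.0498 q [ 15.  -8. -14.  72.  20. 122.]
tx 0.10 ty 0.01 tz 6.13  ax -0.001 ay 0.003 az -0.001
297.3186396354542 250.43805703086994 194.02784461610952 [[ 0.    -0.944 -0.33   0.086]
 [ 1.     0.     0.     0.   ]
 [ 0.    -0.33   0.944 -0.123]
 [ 0.     0.     0.     1.   ]]
```

View pics/w6.png

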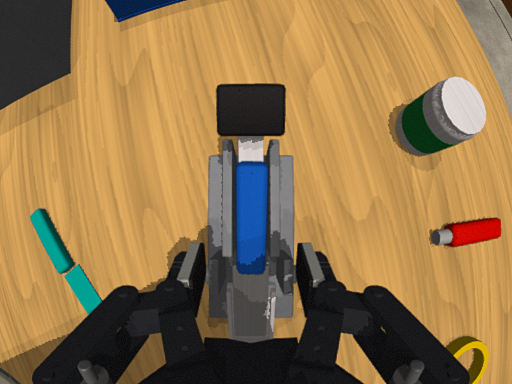

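The wrist view shows the handle centred between the fingers: handle column 252 against finger columns 190 and 312 (midpoint 251). Going down.

play_rows --commands '[{"tx": 0.1, "ty": 0, "tz": 2, "ax": 0, "ay": 0, "az": 0}, {"tx": 0.1, "ty": 0, "tz": 4, "ax": 0, "ay": 0, "az": 0}, {"tx": 0.1, "ty": 0, "tz": 5.2, "ax": 0, "ay": 0, "az": 0}, {"tx": 0.1, "ty": 0, "tz": 5.8, "ax": 0, "ay": 0, "az": 0}, {"tx": 0.1, "ty": 0, "tz": 6.1, "ax": 0, "ay": 0, "az": 0}, {"tx": 0.1, "ty": 0, "tz": 6.1, "ax": 0, "ay": 0, "az": 0}, {"tx": 0.1, "ty": 0, "tz": 6.1, "ax": 0, "ay": 0, "az": 0}]'

```text
time: 6.4
ee_pos: [0.5102, 0.2584, 0.1182]
tcp_rot: [179.9, -23.8, 75.1]
wrist_force: [-0.7, 0.5, -0.1]
opening: 0.0498
```

Run:
```python
from h import *
o=st(); c=shot('wrist','w7.png'); shot('scene','sc7.png')
a=cv2.imread('pics/sc7.png')[150:300,260:460]
cv2.imwrite('pics/m7.png',np.hstack([cv2.resize(a,(400,300)),cv2.resize(cv2.imread('pics/w7.png'),(400,300))]))
```

```text
t 6.4 [0.5102 0.2584 0.1182] [179.9 -23.8  75.1] F [-0.7  0.5 -0.1] op 0.0498 q [ 18.  -6. -18.  64.  20. 125.]
```

View pics/m7.png

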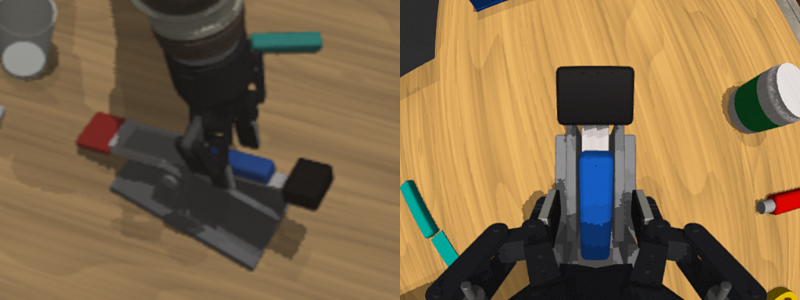

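Fingers straddle the handle above the cheeks with no contact force. I'll go 2 mm deeper and close.

play_rows --commands '[{"tx": 0, "ty": 0, "tz": 0.2, "ax": 0, "ay": 0, "az": 0}, {"tx": 0, "ty": 0, "tz": 0.2, "ax": 0, "ay": 0, "az": 0}, {"tx": 0, "ty": 0, "tz": 0.2, "ax": 0, "ay": 0, "az": 0}]'

```text
time: 6.8
ee_pos: [0.51, 0.2593, 0.1155]
tcp_rot: [-180.0, -23.8, 75.1]
wrist_force: [0.5, -1.2, 0.2]
opening: 0.0495
```

play_rows --commands '[{"tx": 0, "ty": 0, "tz": 0, "ax": 0, "ay": 0, "az": 0}, {"tx": 0, "ty": 0, "tz": 0, "ax": 0, "ay": 0, "az": 0}, {"tx": 0, "ty": 0, "tz": 0, "ax": 0, "ay": 0, "az": 0}, {"tx": 0, "ty": 0, "tz": 0, "ax": 0, "ay": 0, "az": 0}, {"tx": 0, "ty": 0, "tz": 0, "ax": 0, "ay": 0, "az": 0}, {"tx": 0, "ty": 0, "tz": 0, "ax": 0, "ay": 0, "az": 0}, {"tx": 0, "ty": 0, "tz": 0, "ax": 0, "ay": 0, "az": 0}]' --grip 1.5 --newtons 60

```text
time: 7.5
ee_pos: [0.5101, 0.2593, 0.1156]
tcp_rot: [-180.0, -23.8, 75.1]
wrist_force: [-0.6, 0.2, 2.8]
opening: 0.0205
```

Run:
```python
from h import *
o=st(); c=shot('wrist','w8.png')
d=o['ee_pos']-HG-[0,0,.07]; a=d@U; t=.415; print('rocker coords',a*np.cos(t)+d[2]*np.sin(t),-a*np.sin(t)+d[2]*np.cos(t))
```

```text
t 7.5 [0.5101 0.2593 0.1156] [-180.   -23.8   75.1] F [-0.6  0.2  2.8] op 0.0205 q [ 18.  -6. -18.  64.  20. 125.]
rocker coords 0.0631824303223362 0.02202964775986151
```

View pics/w8.png

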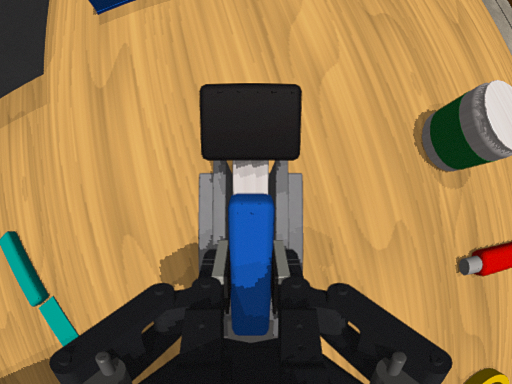

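The jaws hold the handle (opening 20.5 mm on a 22 mm handle). Lifting square to the deck.

play_rows --commands '[{"tx": 0, "ty": 0, "tz": -0.3, "ax": 0, "ay": 0, "az": 0}, {"tx": 0, "ty": 0, "tz": -0.8, "ax": 0, "ay": 0, "az": 0}, {"tx": 0, "ty": 0, "tz": -1.6, "ax": 0, "ay": 0, "az": 0}, {"tx": 0, "ty": 0, "tz": -2.8, "ax": 0, "ay": 0, "az": 0}, {"tx": 0, "ty": 0, "tz": -4.2, "ax": 0, "ay": 0, "az": 0}, {"tx": 0, "ty": 0, "tz": -6, "ax": 0, "ay": 0, "az": 0}, {"tx": 0, "ty": 0, "tz": -8, "ax": 0, "ay": 0, "az": 0}, {"tx": 0, "ty": 0, "tz": -9.5, "ax": 0, "ay": 0, "az": 0}, {"tx": 0, "ty": 0, "tz": -10, "ax": 0, "ay": 0, "az": 0}, {"tx": 0, "ty": 0, "tz": -10, "ax": 0, "ay": 0, "az": 0}, {"tx": 0, "ty": 0, "tz": -10, "ax": 0, "ay": 0, "az": 0}]'

```text
time: 8.65
ee_pos: [0.4996, 0.2203, 0.2066]
tcp_rot: [-180.0, -23.8, 75.1]
wrist_force: [-0.4, 0.3, -2.1]
opening: 0.0206
```

Run:
```python
from h import *
o=st(); c=shot('wrist','w9.png'); shot('scene','sc9.png')
a=cv2.imread('pics/sc9.png')[100:300,200:467]
cv2.imwrite('pics/m9.png',np.hstack([cv2.resize(a,(400,300)),cv2.resize(cv2.imread('pics/w9.png'),(400,300))]))
# hover over mat
D=np.radians(87.3); u=np.array([np.cos(D),np.sin(D),0]); M=np.array([.5495,-.191,0])
Rt=toolR(87.3); p=M+u*.048
print(p); delta(p+[0,0,.16],Rt,o)
```

```text
t 8.65 [0.4996 0.2203 0.2066] [-180.   -23.8   75.1] F [-0.4  0.3 -2.1] op 0.0206 q [ 14.  -9. -11.  76.  21. 121.]
[ 0.55176111 -0.14305329  0.        ]
tx -32.78 ty 14.38 tz -9.34  ax 0.044 ay -0.413 az -0.210
```

View pics/m9.png

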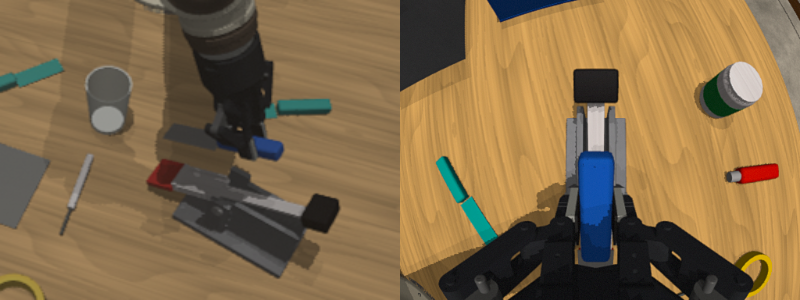

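The spatula is held and the rest has stayed tipped. Moving over the mat.

play_rows --commands '[{"tx": -1, "ty": 0.5, "tz": -0.3, "ax": 0.005, "ay": -0.045, "az": -0.02}, {"tx": -4, "ty": 1.8, "tz": -1.2, "ax": 0.01, "ay": -0.12, "az": -0.05}, {"tx": -7.5, "ty": 3.3, "tz": -2.1, "ax": 0.02, "ay": -0.2, "az": -0.09}, {"tx": -11, "ty": 4.8, "tz": -3.1, "ax": 0.03, "ay": -0.28, "az": -0.13}, {"tx": -14.5, "ty": 6.4, "tz": -4.1, "ax": 0.04, "ay": -0.35, "az": -0.17}, {"tx": -18, "ty": 7.9, "tz": -5.1, "ax": 0.044, "ay": -0.413, "az": -0.21}, {"tx": -21.5, "ty": 9.4, "tz": -6.1, "ax": 0.044, "ay": -0.413, "az": -0.21}, {"tx": -25, "ty": 11, "tz": -7.1, "ax": 0.044, "ay": -0.413, "az": -0.21}, {"tx": -28, "ty": 12.3, "tz": -8, "ax": 0.044, "ay": -0.413, "az": -0.21}, {"tx": -30.5, "ty": 13.4, "tz": -8.7, "ax": 0.044, "ay": -0.413, "az": -0.21}, {"tx": -32.2, "ty": 14.1, "tz": -9.2, "ax": 0.044, "ay": -0.413, "az": -0.21}, {"tx": -32.8, "ty": 14.4, "tz": -9.3, "ax": 0.044, "ay": -0.413, "az": -0.21}, {"tx": -32.8, "ty": 14.4, "tz": -9.3, "ax": 0.044, "ay": -0.413, "az": -0.21}, {"tx": -32.8, "ty": 14.4, "tz": -9.3, "ax": 0.044, "ay": -0.413, "az": -0.21}]'

```text
time: 10.15
ee_pos: [0.552, -0.1422, 0.1597]
tcp_rot: [-180.0, -0.0, 87.3]
wrist_force: [0.2, 0.0, -1.0]
opening: 0.0208
```

Run:
```python
from h import *
o=st()
D=np.radians(87.3); u=np.array([np.cos(D),np.sin(D),0]); M=np.array([.5495,-.191,0]);p=M+u*.048
delta(p+[0,0,.03],toolR(87.3),o)
for n in('scene','top'):
    c=shot(n,n+'10.png'); P=pts(c); hsv=cv2.cvtColor(c['pixels'],cv2.COLOR_RGB2HSV); H,S,V=[hsv[...,i].astype(int) for i in range(3)]
    X,Y,Z=P[...,0],P[...,1],P[...,2]
    for k,m in dict(blue=(H>105)&(H<130)&(S>130)&(Z>.02),blade=(S<60)&(V>70)&(Z>.11)&(Z<.18)).items():
        m=m&(X>.5)&(X<.6)&(Y>-.35)&(Y<.0); q=P[m]
        if len(q)>10: v=q-p; print(n,k,len(q),'along',np.percentile(v@u,[2,50,98]).round(4),'z',np.percentile(q[:,2],[5,50,95]).round(4),'slope',np.polyfit(v@u,q[:,2],1).round(3))
a=cv2.imread('pics/scene10.png')[80:260,80:320]; cv2.imwrite('pics/m10.png',np.hstack([cv2.resize(a,(400,300)),cv2.resize(cv2.imread('pics/top10.png')[150:300,240:440],(400,300))]))
```

```text
t 10.15 [ 0.552  -0.1422  0.1597] [-180.    -0.    87.3] F [ 0.2  0.  -1. ] op 0.0208 q [-14.   7.   2.  85.   0.  78.]
tx -0.10 ty -0.02 tz 12.97  ax -0.000 ay -0.001 az 0.001
scene blue 114 along [0.0072 0.0265 0.0378] z [0.1508 0.1572 0.16  ] slope [-0.064  0.159]
scene blade 390 along [-0.1288 -0.0931 -0.0578] z [0.1394 0.1416 0.1442] slope [0.017 0.143]
```

View pics/m10.png

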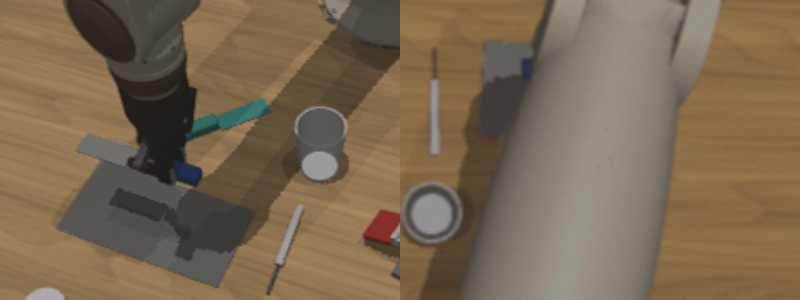

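The spatula is level over the mat (slope 0.017), with its underside about 19–21 mm below the TCP. I'll lower it close, then creep.

play_rows --commands '[{"tx": -0.1, "ty": 0, "tz": 2, "ax": 0, "ay": 0, "az": 0}, {"tx": -0.1, "ty": 0, "tz": 5, "ax": 0, "ay": 0, "az": 0}, {"tx": -0.1, "ty": 0, "tz": 8, "ax": 0, "ay": 0, "az": 0}, {"tx": -0.1, "ty": 0, "tz": 10, "ax": 0, "ay": 0, "az": 0}, {"tx": -0.1, "ty": 0, "tz": 11.5, "ax": 0, "ay": 0, "az": 0}, {"tx": -0.1, "ty": 0, "tz": 12.3, "ax": 0, "ay": 0, "az": 0}, {"tx": -0.1, "ty": 0, "tz": 12.8, "ax": 0, "ay": 0, "az": 0}, {"tx": -0.1, "ty": 0, "tz": 12.9, "ax": 0, "ay": 0, "az": 0}, {"tx": -0.1, "ty": 0, "tz": 12.9, "ax": 0, "ay": 0, "az": 0}]'

```text
time: 11.15
ee_pos: [0.5525, -0.144, 0.0317]
tcp_rot: [179.9, -0.0, 87.3]
wrist_force: [0.5, 0.3, -1.4]
opening: 0.0206
```

play_rows --commands '[{"tx": 0, "ty": 0, "tz": 0.1, "ax": 0, "ay": 0, "az": 0}, {"tx": 0, "ty": 0, "tz": 0.2, "ax": 0, "ay": 0, "az": 0}, {"tx": 0, "ty": 0, "tz": 0.3, "ax": 0, "ay": 0, "az": 0}, {"tx": 0, "ty": 0, "tz": 0.4, "ax": 0, "ay": 0, "az": 0}, {"tx": 0, "ty": 0, "tz": 0.4, "ax": 0, "ay": 0, "az": 0}]'

```text
time: 11.65
ee_pos: [0.552, -0.1439, 0.0268]
tcp_rot: [180.0, -0.0, 87.3]
wrist_force: [-0.8, -0.1, -1.0]
opening: 0.0202
```

play_rows --commands '[{"tx": 0, "ty": 0, "tz": 0.1, "ax": 0, "ay": 0, "az": 0}, {"tx": 0, "ty": 0, "tz": 0.2, "ax": 0, "ay": 0, "az": 0}, {"tx": 0, "ty": 0, "tz": 0.2, "ax": 0, "ay": 0, "az": 0}]'

```text
time: 11.95
ee_pos: [0.5519, -0.1439, 0.0247]
tcp_rot: [-180.0, -0.0, 87.3]
wrist_force: [-0.2, 0.2, -1.1]
opening: 0.0206
```

play_rows --commands '[{"tx": 0, "ty": 0, "tz": 0.1, "ax": 0, "ay": 0, "az": 0}, {"tx": 0, "ty": 0, "tz": 0.1, "ax": 0, "ay": 0, "az": 0}]'

```text
time: 12.15
ee_pos: [0.552, -0.144, 0.0238]
tcp_rot: [180.0, -0.0, 87.3]
wrist_force: [0.8, -0.4, -1.6]
opening: 0.0207
```

play_rows --commands '[{"tx": 0, "ty": 0, "tz": 0.1, "ax": 0, "ay": 0, "az": 0}, {"tx": 0, "ty": 0, "tz": 0.1, "ax": 0, "ay": 0, "az": 0}]'

```text
time: 12.35
ee_pos: [0.5521, -0.144, 0.0229]
tcp_rot: [180.0, -0.0, 87.3]
wrist_force: [0.3, -0.4, 1.0]
opening: 0.0206
```

Run:
```python
from h import *
o=st()
c=shot('scene','sc11.png'); P=pts(c)
D=np.radians(87.3); u=np.array([np.cos(D),np.sin(D),0]); p=o['ee_pos']*[1,1,0]
hsv=cv2.cvtColor(c['pixels'],cv2.COLOR_RGB2HSV); S,V=hsv[...,1].astype(int),hsv[...,2].astype(int); v=P-p; a=v@u; b=v@np.array([-u[1],u[0],0])
m=(abs(b)<.011)&(a<-.055)&(a>-.125); print('blade top',m.sum(),np.median(P[m],0),np.polyfit(a[m],P[m][:,2],1))
m=(abs(b+.04)<.01)&(a<-.055)&(a>-.125); print('mat',m.sum(),np.median(P[m],0))
im=cv2.imread('pics/sc11.png')[150:270,90:250]; cv2.imwrite('pics/sc11c.png',cv2.resize(im,None,fx=5,fy=5))
```

```text
t 12.35 [ 0.5521 -0.144   0.0229] [180.   -0.   87.3] F [ 0.3 -0.4  1. ] op 0.0206 q [-15.  10. -10.  70.   0.  78.]
blade top 229 [ 0.54803645 -0.2327572   0.00555402] [0.0038393  0.00592733]
mat 266 [ 0.58865954 -0.22688755  0.00276576]
```

View pics/sc11c.png

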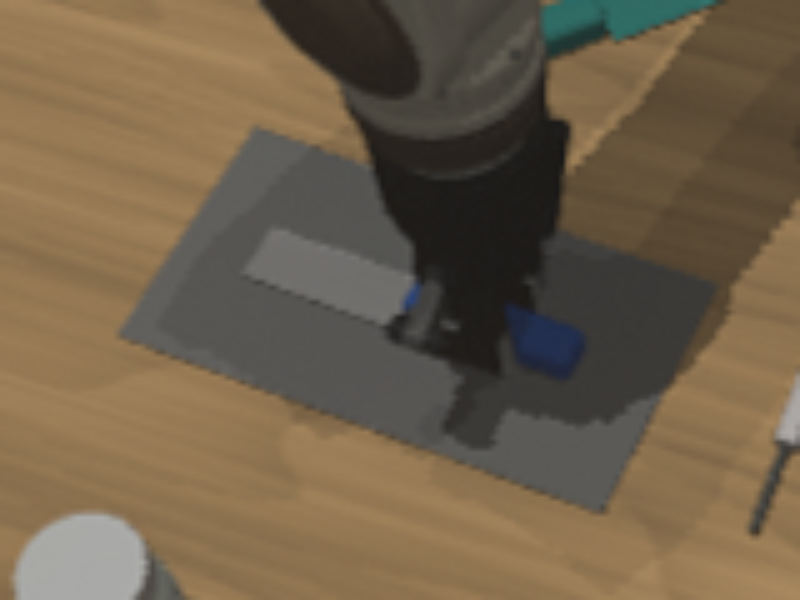

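The spatula lies in the middle of the mat and has just touched: force flipped to +1 N and the blade top is 3 mm above the mat. I'll settle 0.5 mm more, then open.

play_rows --commands '[{"tx": 0, "ty": 0, "tz": 0.05, "ax": 0, "ay": 0, "az": 0}, {"tx": 0, "ty": 0, "tz": 0.05, "ax": 0, "ay": 0, "az": 0}]'

```text
time: 12.6
ee_pos: [0.5522, -0.144, 0.0226]
tcp_rot: [180.0, -0.0, 87.3]
wrist_force: [-0.7, 0.6, 1.3]
opening: 0.0208
```

play_rows --commands '[{"tx": 0, "ty": 0, "tz": 0, "ax": 0, "ay": 0, "az": 0}, {"tx": 0, "ty": 0, "tz": 0, "ax": 0, "ay": 0, "az": 0}, {"tx": 0, "ty": 0, "tz": 0, "ax": 0, "ay": 0, "az": 0}, {"tx": 0, "ty": 0, "tz": 0, "ax": 0, "ay": 0, "az": 0}, {"tx": 0, "ty": 0, "tz": 0, "ax": 0, "ay": 0, "az": 0}]' --grip 4.5 --newtons 20

```text
time: 13.1
ee_pos: [0.5521, -0.144, 0.0224]
tcp_rot: [180.0, -0.0, 87.3]
wrist_force: [-0.0, -0.9, -0.8]
opening: 0.0451
```

play_rows --commands '[{"tx": 0, "ty": 0, "tz": -0.5, "ax": 0, "ay": 0, "az": 0}, {"tx": 0, "ty": 0, "tz": -2, "ax": 0, "ay": 0, "az": 0}, {"tx": 0, "ty": 0, "tz": -5, "ax": 0, "ay": 0, "az": 0}, {"tx": 0, "ty": 0, "tz": -9, "ax": 0, "ay": 0, "az": 0}, {"tx": 0, "ty": 0, "tz": -13, "ax": 0, "ay": 0, "az": 0}, {"tx": 0, "ty": 0, "tz": -17, "ax": 0, "ay": 0, "az": 0}, {"tx": 0, "ty": 0, "tz": -20, "ax": 0, "ay": 0, "az": 0}, {"tx": 0, "ty": 0, "tz": -20, "ax": 0, "ay": 0, "az": 0}, {"tx": 0, "ty": 0, "tz": -20, "ax": 0, "ay": 0, "az": 0}]'

```text
time: 14.0
ee_pos: [0.5523, -0.1441, 0.224]
tcp_rot: [179.9, 0.0, 87.3]
wrist_force: [0.1, -0.4, -0.4]
opening: 0.045
```

Run:
```python
from h import *
o=st(); shot('scene','sc12.png')
c=rest(.135,.02,.415); print(c,rest(.135,.02)); delta(c+[0,0,.06],toolR(75.1),o)
```

```text
t 14.0 [ 0.5523 -0.1441  0.224 ] [179.9   0.   87.3] F [ 0.1 -0.4 -0.4] op 0.045 q [-15.   7.  10.  92.   0.  78.]
[0.5270929  0.32359412 0.14273297] [0.53211293 0.34246077 0.09      ]
tx 46.60 ty -4.72 tz 2.11  ax 0.003 ay -0.000 az 0.213
```

View pics/sc12.png

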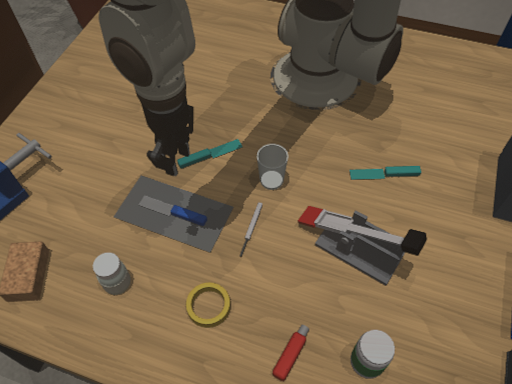

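The spatula lies flat on the mat, blade at (158,208) and handle at (190,215). The rest is empty and still tipped, with its pad at (413,240). Now to the pad.

play_rows --commands '[{"tx": 2, "ty": -0.2, "tz": 0, "ax": 0, "ay": 0, "az": 0.01}, {"tx": 6, "ty": -0.6, "tz": 0, "ax": 0, "ay": 0, "az": 0.03}, {"tx": 10.5, "ty": -1.1, "tz": 0, "ax": 0, "ay": 0, "az": 0.05}, {"tx": 15, "ty": -1.5, "tz": 0, "ax": 0, "ay": 0, "az": 0.07}, {"tx": 19.5, "ty": -2, "tz": 0, "ax": 0, "ay": 0, "az": 0.09}, {"tx": 24, "ty": -2.4, "tz": 0, "ax": 0, "ay": 0, "az": 0.11}, {"tx": 28.5, "ty": -2.9, "tz": 0, "ax": 0, "ay": 0, "az": 0.13}, {"tx": 33, "ty": -3.3, "tz": 0, "ax": 0, "ay": 0, "az": 0.15}, {"tx": 37.5, "ty": -3.8, "tz": 0, "ax": 0, "ay": 0, "az": 0.17}, {"tx": 42, "ty": -4.2, "tz": 0, "ax": 0, "ay": 0, "az": 0.19}, {"tx": 45, "ty": -4.6, "tz": 0, "ax": 0, "ay": 0, "az": 0.21}, {"tx": 46.6, "ty": -4.7, "tz": 0, "ax": 0, "ay": 0, "az": 0.213}, {"tx": 46.6, "ty": -4.7, "tz": 0.5, "ax": 0, "ay": 0, "az": 0.213}, {"tx": 46.6, "ty": -4.7, "tz": 1.5, "ax": 0, "ay": 0, "az": 0.213}, {"tx": 46.6, "ty": -4.7, "tz": 2.1, "ax": 0, "ay": 0, "az": 0.213}, {"tx": 46.6, "ty": -4.7, "tz": 2.1, "ax": 0, "ay": 0, "az": 0.213}]' --grip 0

```text
time: 15.65
ee_pos: [0.5268, 0.3221, 0.2001]
tcp_rot: [-179.9, 0.1, 75.0]
wrist_force: [0.5, -0.7, -0.2]
opening: 0.0001
```

Run:
```python
from h import *
o=st(); shot('scene','sc13.png'); 
for th in (.415,.35,.3,.25,.2,.15,.1,.05,0): delta(rest(.135,.02,th)+[0,0,.019],toolR(75.1),o)
im=cv2.imread('pics/sc13.png')[130:300,260:487]; cv2.imwrite('pics/sc13c.png',cv2.resize(im,None,fx=3,fy=3))
```

```text
t 15.65 [0.5268 0.3221 0.2001] [-1.799e+02  1.000e-01  7.500e+01] F [ 0.5 -0.7 -0.2] op 0.0001 q [ 31.  14.  14.  91.   0. 136.]
tx 0.15 ty -0.00 tz 3.84  ax -0.001 ay 0.001 az -0.001
tx 0.60 ty 0.00 tz 4.60  ax -0.001 ay 0.001 az -0.001
tx 0.91 ty 0.00 tz 5.21  ax -0.001 ay 0.001 az -0.001
tx 1.19 ty 0.00 tz 5.83  ax -0.001 ay 0.001 az -0.001
tx 1.44 ty 0.00 tz 6.47  ax -0.001 ay 0.001 az -0.001
tx 1.66 ty 0.00 tz 7.11  ax -0.001 ay 0.001 az -0.001
tx 1.84 ty 0.00 tz 7.77  ax -0.001 ay 0.001 az -0.001
tx 2.00 ty 0.00 tz 8.44  ax -0.001 ay 0.001 az -0.001
tx 2.11 ty 0.00 tz 9.11  ax -0.001 ay 0.001 az -0.001
```

View pics/sc13c.png

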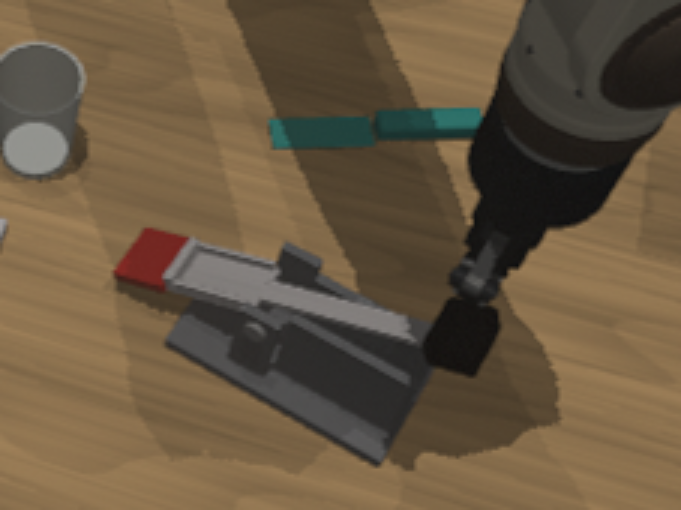

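The fingers stand over the black pad. Pressing down along its arc.

play_rows --commands '[{"tx": 0.1, "ty": 0, "tz": 1.5, "ax": 0, "ay": 0, "az": 0}, {"tx": 0.1, "ty": 0, "tz": 2.7, "ax": 0, "ay": 0, "az": 0}, {"tx": 0.1, "ty": 0, "tz": 3.1, "ax": 0, "ay": 0, "az": 0}, {"tx": 0.1, "ty": 0, "tz": 3.4, "ax": 0, "ay": 0, "az": 0}, {"tx": 0.1, "ty": 0, "tz": 3.7, "ax": 0, "ay": 0, "az": 0}, {"tx": 0.3, "ty": 0, "tz": 4.0, "ax": 0, "ay": 0, "az": 0}, {"tx": 0.45, "ty": 0, "tz": 4.3, "ax": 0, "ay": 0, "az": 0}, {"tx": 0.6, "ty": 0, "tz": 4.6, "ax": 0, "ay": 0, "az": 0}, {"tx": 0.75, "ty": 0, "tz": 4.9, "ax": 0, "ay": 0, "az": 0}, {"tx": 0.9, "ty": 0, "tz": 5.2, "ax": 0, "ay": 0, "az": 0}, {"tx": 1.05, "ty": 0, "tz": 5.5, "ax": 0, "ay": 0, "az": 0}, {"tx": 1.2, "ty": 0, "tz": 5.8, "ax": 0, "ay": 0, "az": 0}, {"tx": 1.3, "ty": 0, "tz": 6.1, "ax": 0, "ay": 0, "az": 0}, {"tx": 1.45, "ty": 0, "tz": 6.4, "ax": 0, "ay": 0, "az": 0}, {"tx": 1.55, "ty": 0, "tz": 6.7, "ax": 0, "ay": 0, "az": 0}, {"tx": 1.65, "ty": 0, "tz": 7.0, "ax": 0, "ay": 0, "az": 0}, {"tx": 1.75, "ty": 0, "tz": 7.3, "ax": 0, "ay": 0, "az": 0}, {"tx": 1.8, "ty": 0, "tz": 7.6, "ax": 0, "ay": 0, "az": 0}, {"tx": 1.9, "ty": 0, "tz": 7.9, "ax": 0, "ay": 0, "az": 0}, {"tx": 1.95, "ty": 0, "tz": 8.2, "ax": 0, "ay": 0, "az": 0}]'

```text
time: 17.7
ee_pos: [0.532, 0.3427, 0.1194]
tcp_rot: [180.0, -0.0, 75.1]
wrist_force: [-0.8, -0.2, 1.8]
opening: 0.0001
```

play_rows --commands '[{"tx": 0.05, "ty": 0, "tz": 0.2, "ax": 0, "ay": 0, "az": 0}, {"tx": 0.1, "ty": 0, "tz": 0.4, "ax": 0, "ay": 0, "az": 0}, {"tx": 0.1, "ty": 0, "tz": 0.6, "ax": 0, "ay": 0, "az": 0}]'

```text
time: 18.0
ee_pos: [0.5323, 0.3438, 0.1135]
tcp_rot: [180.0, -0.1, 75.1]
wrist_force: [0.1, 1.1, 2.4]
opening: 0.0003
```

play_rows --commands '[{"tx": 0, "ty": 0, "tz": 0.1, "ax": 0, "ay": 0, "az": 0}, {"tx": 0, "ty": 0, "tz": 0.2, "ax": 0, "ay": 0, "az": 0}, {"tx": 0, "ty": 0, "tz": 0.2, "ax": 0, "ay": 0, "az": 0}]'

```text
time: 18.3
ee_pos: [0.5323, 0.3437, 0.1116]
tcp_rot: [180.0, -0.0, 75.1]
wrist_force: [-0.5, 0.5, 1.6]
opening: 0.0003
```

play_rows --commands '[{"tx": 0, "ty": 0, "tz": 0.1, "ax": 0, "ay": 0, "az": 0}, {"tx": 0, "ty": 0, "tz": 0.1, "ax": 0, "ay": 0, "az": 0}]'

```text
time: 18.5
ee_pos: [0.5323, 0.3436, 0.1106]
tcp_rot: [180.0, -0.0, 75.1]
wrist_force: [0.9, 0.7, 1.7]
opening: 0.0004
```

play_rows --commands '[{"tx": 0, "ty": 0, "tz": 0.1, "ax": 0, "ay": 0, "az": 0}, {"tx": 0, "ty": 0, "tz": 0.1, "ax": 0, "ay": 0, "az": 0}]'

```text
time: 18.7
ee_pos: [0.5322, 0.3435, 0.1095]
tcp_rot: [180.0, -0.0, 75.1]
wrist_force: [0.1, 1.1, 1.5]
opening: -0.0002
```

play_rows --commands '[{"tx": 0, "ty": 0, "tz": 0.1, "ax": 0, "ay": 0, "az": 0}, {"tx": 0, "ty": 0, "tz": 0.1, "ax": 0, "ay": 0, "az": 0}]'

```text
time: 18.9
ee_pos: [0.5323, 0.3436, 0.109]
tcp_rot: [180.0, -0.0, 75.1]
wrist_force: [-0.2, 1.0, 4.8]
opening: 0.0
```

play_rows --commands '[{"tx": 0, "ty": 0, "tz": 0.1, "ax": 0, "ay": 0, "az": 0}, {"tx": 0, "ty": 0, "tz": 0.1, "ax": 0, "ay": 0, "az": 0}]'

```text
time: 19.1
ee_pos: [0.5323, 0.3435, 0.1089]
tcp_rot: [179.9, -0.1, 75.1]
wrist_force: [-3.5, -0.0, 11.0]
opening: 0.0002
```

It's on the level stop: 11 N with no travel, and the tip at 0.090 as expected. I'll retreat upward and check.

play_rows --commands '[{"tx": 0, "ty": 0, "tz": -0.3, "ax": 0, "ay": 0, "az": 0}, {"tx": 0, "ty": 0, "tz": -1.5, "ax": 0, "ay": 0, "az": 0}, {"tx": 0, "ty": 0, "tz": -5, "ax": 0, "ay": 0, "az": 0}, {"tx": 1, "ty": 0, "tz": -9, "ax": 0, "ay": 0, "az": 0}, {"tx": 4, "ty": 2, "tz": -12, "ax": 0, "ay": 0, "az": 0}, {"tx": 7, "ty": 5, "tz": -13, "ax": 0, "ay": 0, "az": 0}, {"tx": 10, "ty": 8, "tz": -13, "ax": 0, "ay": 0, "az": 0}, {"tx": 12, "ty": 11, "tz": -13, "ax": 0, "ay": 0, "az": 0}, {"tx": 12, "ty": 13, "tz": -13, "ax": 0, "ay": 0, "az": 0}, {"tx": 12, "ty": 13, "tz": -13, "ax": 0, "ay": 0, "az": 0}, {"tx": 12, "ty": 13, "tz": -13, "ax": 0, "ay": 0, "az": 0}]'

```text
time: 20.2
ee_pos: [0.6818, 0.421, 0.2293]
tcp_rot: [179.8, -0.2, 75.1]
wrist_force: [0.6, 0.3, 0.3]
opening: -0.0001
```

Run:
```python
from h import *
o=st()
for n in('top','scene'):
    c=shot(n,n+'14.png'); P=pts(c); hsv=cv2.cvtColor(c['pixels'],cv2.COLOR_RGB2HSV); H,S,V=[hsv[...,i].astype(int) for i in range(3)]
    X,Y,Z=P[...,0],P[...,1],P[...,2]
    m=((H<8)|(H>172))&(S>150)&(V>90)&(abs(X-.47)<.05)&(abs(Y-.108)<.05); q=P[m]; print(n,'tab',np.median(q,0),'slope',np.polyfit((q-HG)@U,q[:,2],1)[0])
    m=(V<45)&(Z>.05)&(Z<.17)&(abs(X-.532)<.04)&(abs(Y-.342)<.04); q=P[m]; print('pad',np.median(q,0))
    D=np.radians(87.3); u=np.array([np.cos(D),np.sin(D),0]); v=np.array([-u[1],u[0],0]); r=P-np.array([.5495,-.191,0])
    m=((S>130)&(H>105)&(H<130)|(S<70)&(V>100))&(abs(r@u)<.12)&(abs(r@v)<.06)&(Z<.05)&(Z>.003); q=r[m]
    print('spat along',np.percentile(q@u,[1,99]),'across',np.percentile(q@v,[1,99]),'z',np.percentile(q[:,2],[2,50,98]), 'range blue', np.percentile((r[m&(S>130)])[:,2],[5,50,95]))
cv2.imwrite('pics/m14.png',np.hstack([cv2.resize(cv2.imread(f'pics/{n}14.png'),(400,300)) for n in('top','scene')]))
```

```text
t 20.2 [0.6818 0.421  0.2293] [179.8  -0.2  75.1] F [0.6 0.3 0.3] op -0.0001 q [ 32.  51.  71. 110.   0. 137.]
top tab [0.46931202 0.1092526  0.0775509 ] slope -0.009540307827584998
pad [0.53428698 0.3364231  0.08999265]
spat along [-0.11734451  0.11730187] across [-0.05879801  0.05880317] z [0.00310908 0.00511669 0.02294323] range blue [0.01716661 0.02115886 0.02519034]
scene tab [0.47305729 0.11137164 0.07634665] slope 0.0036281156809687886
pad [0.53984066 0.33852932 0.08808641]
spat along [-0.08363859  0.08293705] across [-0.01508898  0.01315376] z [0.00328321 0.00791955 0.02317103] range blue [0.01657884 0.02011401 0.02313124]
```

View pics/m14.png

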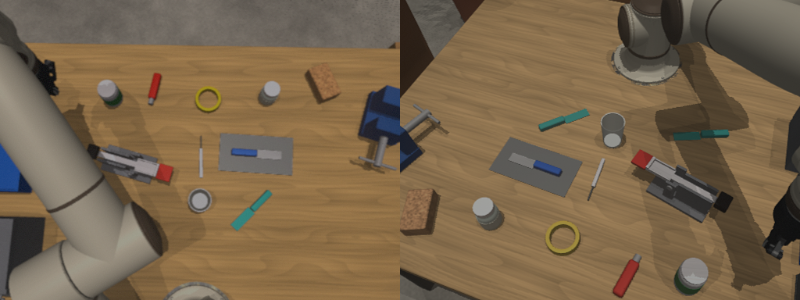

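Everything is in place: the rocker is level and the spatula is centred and flat on the mat. Joint 3 ended close to its limit, so I'll ease it away before handing in.

play_rows --commands '[{"tx": -1, "ty": -2, "tz": 0, "ax": 0, "ay": 0, "az": 0}, {"tx": -2, "ty": -5, "tz": 0, "ax": 0, "ay": 0, "az": 0}, {"tx": -2, "ty": -7, "tz": 0, "ax": 0, "ay": 0, "az": 0}, {"tx": -2, "ty": -7, "tz": 0, "ax": 0, "ay": 0, "az": 0}, {"tx": -2, "ty": -7, "tz": 0, "ax": 0, "ay": 0, "az": 0}]'

```text
time: 20.8
ee_pos: [0.6078, 0.4206, 0.2364]
tcp_rot: [179.4, -0.7, 75.2]
wrist_force: [0.7, 0.5, -0.3]
opening: 0.0003
```

Run:
```python
from h import *
o=st(); print(o['q'],o['qd'])
shot('scene','sc15.png'); job.job_done()
```

```text
t 20.8 [0.6078 0.4206 0.2364] [179.4  -0.7  75.2] F [ 0.7  0.5 -0.3] op 0.0003 q [ 35.  33.  44. 100.  -0. 140.]
[ 3.46926282e+01  3.32429395e+01  4.43455710e+01  1.00169139e+02
 -2.39343818e-02  1.39513132e+02] [-1.00081322  2.95205779  2.32840623 -0.03430976 -0.08240548 -0.16538489]
the job is handed in; nothing more can be done
```

View pics/sc15.png

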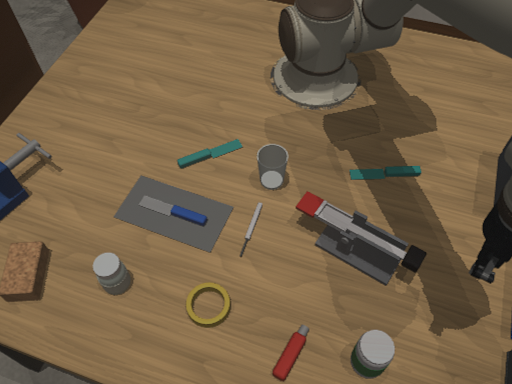

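The job is done and handed in at 20.8 s of the 62 s allowed.

I pressed the red tab to its stop: 24 N with no further travel, tilt about 0.41 rad. I then took the spatula by its tipped-up handle and set it on the mat, touching down at about 1 N. Last, I pressed the black pad down until it stopped moving at 11 N, and backed the arm clear.

- **Rocker:** the last pictures show it level. The tab is at 77 mm, the pad at 88–90 mm, and the slope is within 0.01.
- **Spatula:** it lies flat and the same way up, with its ends about 84 mm either side of the mat's centre. The mat's half-length is 125 mm. This comes from the scene camera only; the same check in the top view picked up mat pixels and was no use.
- **Other things on the table:** they look unmoved in the pictures, though I did not measure them.
- **Joint 3:** during the retreat it read 71° when rounded, against a limit of 70.77°. I did not read the exact figure before easing it back to 44°, so I can't rule out that it slightly passed the limit.

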